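# Set the transport lock of a laboratory balance

### The arm

A 6-joint arm with a two-finger parallel gripper is mounted at the origin on the work surface. World frame = base frame: x ahead of the robot, y to its left, z up, the work surface at z = 0. Lengths are in m, angles in rad, forces in N, time in s.
With the tool pointing down it reaches from about 0.3 to 0.875 m from the base axis. Payload 6.4 kg.
Tool frame: the origin (TCP) lies between the finger pads; the fingertips stand ctrl.tip_extent ahead of it and the grasp point (between the pads) is the TCP (ctrl.tip_extent is the distance from the TCP to the fingertips, in m); z points along the fingers, y is the line along which they close (so a half turn about z gives the same grasp; the last joint's range is limited). The gripper opens to 85 mm and grips with 20 to 120 N. Pads are 22 mm wide; open, the fingers measure 114 mm over their backs; the gripper's body (76 mm by 85 mm) begins 54 mm behind the grasp point. The pads swing forward as they close: fully open they stand 13 mm farther back than shut.
Start: joints at [0.918, 0.181, 1.607, -0, 1.354, -0.206], TCP at [0.248, 0.519, 0.215] pointing down, gripper open.
Joint ranges: [-2.99, 2.99], [-0.89, 2.07], [0.3, 2.58], [-1.14, 4.28], [0, 2.63], [-3.12, 3.12]. Speed limits (rad/s): [2.57, 2.57, 3.01, 3.14, 3.14, 3.14].

### API

Orientations are given as a unit quaternion [w, x, y, z].
In Python, from bench import ctrl gives the robot as it stands.
- The arm moves only by the tool send_rows, never from a script. Its arguments are lists of equal length, an entry for each row: "dr": the turn, a rotation vector about the tool's x, y, z in units of 6 degrees (1.0 is 6 degrees), a list of three; "xyz": the shift along the tool's x, y, z in cm, a list of three; "jaw": the opening in per cent of the stroke, from 0 (shut) to 100 (fully open). In form: {"dr": [[wx, wy, wz], ...], "xyz": [[dx, dy, dz], ...], "jaw": [jaw, ...]}. A call has exactly 8 rows; each row is the pose to reach, as a shift and turn from the pose commanded when the call began, along the tool's axes at that moment; what a row does not reach only later rows make up. A row lasts 1/8 s, in which the tool goes at most 62.5 mm and 10.7 degrees, less where a joint would pass 70% of its speed; a pose out of reach is approached as far as the arm can. A call with a gripper value outside its range is refused whole. The fingers move at their own pace and stop on an object; the grip force is fixed at half the most. Time passes only in rows, so rows that repeat a pose let the fingers close, or fill a call up. It gives the time, the measured TCP pose, the force, the opening and the grip force at its end, in the units of the state.
- ctrl.get_obs(): the state, without advancing time (a new reading comes with each control period).
- ctrl.camera(name): name is "scene" or "side" or "wrist"; returns the picture (400x640x3 uint8, red, green, blue); there is no depth.
- ctrl.calibration(name): a dict with "camera_matrix" (3x3 intrinsics, pixels), "D" ([k1, k2, p1, p2, k3] as OpenCV has them; the pictures are not rectified), "world_from_camera" (4x4, takes a point from camera to world coordinates). Camera axes: x right, y up, looking along -z (the intrinsics and any distortion apply to the point x, -y, -z); pixel columns grow to the right and rows downward; lengths in m; the calibration is good to about 2 mm. A picture is of the moment at which its call begins: read the wrist's pose just before it. calibration takes no time and is no camera call; for the wrist camera it gives the pose at the moment of the call.
- ctrl.hand_in(): hands the job in; it is judged then, once.
The state is a dict: "time_s": time; "q": joint angles; "dq": joint speeds; "joint_efforts": joint torques, N m; "eef_pos": TCP position; "eef_rot": TCP orientation; "wrist_force": force on the tool from outside, world axes, zero at the start; "torque": the same for the moment, N m; "opening": opening from 0.0 (shut) to 1.0 (fully open); "grasp_force": force on a finger pad.
Only numpy, scipy, OpenCV 4.12 (cv2) and the standard library are available. Lean on these libraries where they do the work, as an engineer would, in place of code of your own. Each camera call takes 0.05 s, during which the arm holds its last target. There are 200 camera calls.

### The job

The balance with the empty round pan is about to be carried to another room, so set its transport lock, the red winged spring plunger on its sloping front. Turn the wing until it lines up with the white slot mark (otherwise the plunger will not go in), press the plunger all the way down to its stop, then keep it down and turn the wing clockwise a quarter turn to the red mark, so that it stays down when you let go. Leave the things standing around it as they are.

Things in the scene. Friction and masses are not known exactly. Their poses are not given: they have to be found in the camera images.
- balance: White laboratory balance, fixed, 220 wide. Its sloping front console rises from 28 mm to 131 mm above the table at 32 degrees; behind it is a flat top with a round steel pan (surface 145 mm up). Origin on the table, below the point where the plunger's axis meets the sloping face; z up, x level, from the front towards the pan.
- lock_plate: Pale round plate, 86 dia, on the sloping face; fixed. Origin on the face, on the plunger's axis, 90 mm above the table. z points out of the face along that axis, 32 degrees from vertical. x points straight up the slope, to the white slot mark on the plate's rim (12 o'clock); y to the left as you face the console, so the red mark on the rim is at -y (3 o'clock).
- wing_grip (a point): Middle of the red wing, on the plunger's axis, half-way up. The wing is a bar 40 long (along the point's x), 10 wide, 22 high on a round red head 48 dia, 8 thick; z as lock_plate's. Plunger out: foot of wing = top of head 25 mm above the face, this point 36, wing top 47; all go down with it. Fingers pinching the bar may press on the head. A white line marks the bar's half that goes to the marks.
- plunger (a joint): How far the plunger is pressed in along -z of lock_plate, m: 0 out, 0.014 at its stop. Its spring pushes out with 4 N at 0, 12 N at the stop. A hidden cross tab blocks it after about 1 mm unless the wing is within 0.15 rad of the white mark. Once fully in, turning the wing past 0.5 rad catches the tab: let go, the plunger springs back only some 3 mm and stays.
- wing (a joint): Angle of the wing, rad: 0 with the bar along the white slot mark (lock_plate's x), growing clockwise as seen from outside (about -z of lock_plate); near 1.57 it points to the red mark (-y). End stops at -0.3 and 1.55. Starts between the marks. Friction about 0.05 N m; it stays where it is left.
- amber_bottle: Bystander: amber glass bottle with blue screw cap, 62 dia x 115 high (mm); origin at the centre of its underside, z up. Leave alone.
- white_jar: Bystander: white plastic jar, 66 dia x 85 high (mm); origin at the centre of its underside, z up. Leave alone.
- beaker: Bystander: clear glass beaker, 64 dia x 85 high (mm); origin at the centre of its underside, z up. Leave alone.
- weight: Bystander: steel 200 g calibration weight, 38 dia x 64 high (mm); origin at the centre of its underside, z up. Leave alone.
- vial: Bystander: small clear vial with blue cap, 28 dia x 50 high (mm); origin at the centre of its underside, z up. Leave alone.
- dish: Bystander: white weighing dish, 80 dia x 18 high (mm); origin at the centre of its underside, z up. Leave alone.
- spatula: Bystander: slim steel lab spatula with blue handle, lying flat, 170 long, 12 wide; its x axis runs along its length (mm). Leave alone.

How it is judged:
On the way:
1. with the wing lined up, the plunger is pressed down to its stop (within 1.5 mm) (value of joint plunger above 0.0125 m and value of joint wing below 0.35 rad), for 0.15 s.
At the end, for the whole second after the job is handed in: The plunger stays down by itself, pressed in by more than 9 mm, and the wing stands at the red mark: more than 1.2 rad (69 degrees) clockwise from the white mark, at rest (value of joint plunger above 0.009 m and value of joint wing above 1.2 rad and velocity of joint wing between -0.05 and 0.05 rad/s and velocity of joint plunger between -0.005 and 0.005 m/s); the robot touches nothing.
It fails at once if a bystander (bottle, jar, beaker, weight, vial, dish or spatula) is shifted by more than 20 mm (distance of any of amber_bottle, white_jar, beaker, weight, vial, dish, spatula from where it was at the start of the episode above 0.02 m).
It fails at once if a standing bystander is tipped over (angle between any of amber_bottle, white_jar, beaker, weight, vial, dish's own z axis and vertical above 0.5 rad).
It also fails if it takes over 40 s, if anything falls off the work surface, if the arm or the gripper's body presses on something with over 40 N, if the wrist force passes 120 N, or if a joint passes its speed limit or range.

## Working session

There is one attempt and no reset: what is moved stays moved. The work goes in short steps, Python scripts to look and compute and a tool call to move; the robot and the scene stay as the last step left them, time stands still between calls to the robot, and variables do not carry over. Pictures are saved under pics/ and viewed, at most 10 in all, crops included, and the job is handed in when it is done.

Besides the shell and the picture viewer there is one more tool, called in YAML: its name, and indented under it one key for each argument. send_rows: Moves the arm, as the interface text tells. Its arguments: {"type":"object","properties":{"dr":{"type":"array","items":{"type":"array","items":{"type":"number"}}},"xyz":{"type":"array","items":{"type":"array","items":{"type":"number"}}},"jaw":{"type":"array","items":{"type":"number"}}},"required":["dr","xyz","jaw"]}

```bash
mkdir -p pics; ls
python3 - <<'E'
from bench import ctrl
import cv2,numpy as np
o=ctrl.get_obs();print(o['time_s'],o['eef_pos'],o['eef_rot'],ctrl.tip_extent)
a=[ctrl.camera(n) for n in("scene","side")]
for n,i in zip(("scene","side"),a):cv2.imwrite(f'pics/{n}.png',i[:,:,::-1])
for n in("scene","side","wrist"):
    c=ctrl.calibration(n);print(n,np.round(c["camera_matrix"],1).tolist(),c["D"],np.round(c["world_from_camera"],3).tolist())
E
```

```text
pics
0.0 [0.24807784 0.51807707 0.21377422] [-3.61940120e-04  2.21556429e-01  9.75147151e-01 -8.06874931e-04] 0.019
scene [[455.7, 0.0, 311.1], [0.0, 455.7, 196.0], [0.0, 0.0, 1.0]] [-0.06840787  0.          0.          0.          0.        ] [[0.352, -0.805, 0.478, 1.078], [0.936, 0.306, -0.175, -0.127], [-0.005, 0.509, 0.861, 0.937], [0.0, 0.0, 0.0, 1.0]]
side [[511.5, 0.0, 317.7], [0.0, 511.5, 206.5], [0.0, 0.0, 1.0]] [0.05584553 0.         0.         0.         0.        ] [[0.987, 0.106, -0.118, 0.451], [-0.159, 0.637, -0.754, -0.777], [-0.005, 0.763, 0.646, 0.765], [0.0, 0.0, 0.0, 1.0]]
wrist [[359.9, 0.0, 318.5], [0.0, 359.9, 202.9], [0.0, 0.0, 1.0]] [-0.06610491  0.          0.          0.          0.        ] [[0.432, -0.854, -0.291, 0.174], [0.902, 0.408, 0.14, 0.555], [-0.001, -0.323, 0.946, 0.373], [0.0, 0.0, 0.0, 1.0]]
```

View pics/scene.png

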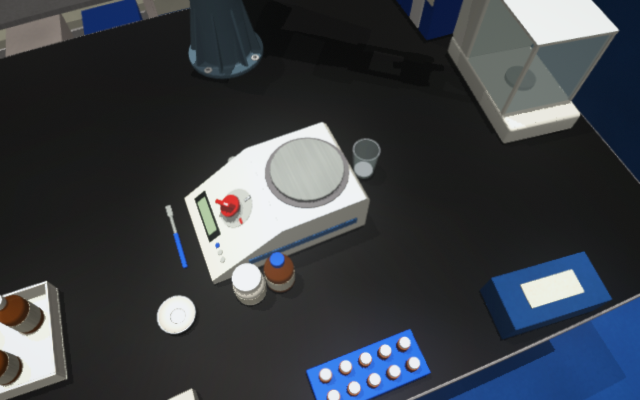

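View pics/side.png

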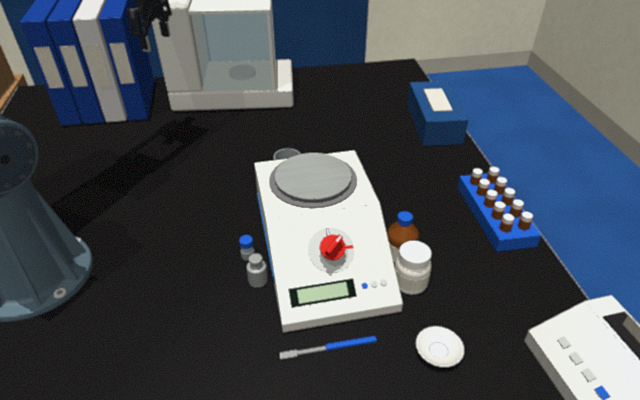

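Both views show the balance with its front towards −y. The red wing is at about (230,206) in scene and (332,247) in side. The pan is at (307,170) and (314,178). The jar and bottle stand on the robot-right side, the vial and weight on the left. I'll measure on crops next.

```bash
cat > h.py <<'E'
import cv2,numpy as np
from bench import ctrl
def ray(n,uv,c=None):
    c=c or ctrl.calibration(n);T=np.array(c["world_from_camera"])
    p=cv2.undistortPoints(np.array(uv,float).reshape(-1,1,2),np.array(c["camera_matrix"]),np.array(c["D"])).reshape(-1,2)
    d=np.c_[p[:,0],-p[:,1],-np.ones(len(p))]@T[:3,:3].T
    return T[:3,3],d/np.linalg.norm(d,axis=1)[:,None]
def onz(n,uv,z):
    o,d=ray(n,uv);return o+d*((z-o[2])/d[:,2])[:,None]
def onpl(n,uv,p0,nn,c=None):
    o,d=ray(n,uv,c);return o+d*(((p0-o)@nn)/(d@nn))[:,None]
def tri(rs):
    A=0;b=0
    for o,d in rs:
        M=np.eye(3)-np.outer(d[0],d[0]);A=A+M;b=b+M@o
    x=np.linalg.solve(A,b);return x,[np.linalg.norm((np.eye(3)-np.outer(d[0],d[0]))@(x-o)) for o,d in rs]
E
python3 - <<'E'
from h import *
R=[]
out=[]
for n,(x,y) in dict(scene=(230,206),side=(332,247)).items():
    im=cv2.imread(f'pics/{n}.png')
    h=cv2.cvtColor(im,cv2.COLOR_BGR2HSV)
    m=(((h[...,0]<6)|(h[...,0]>174))&(h[...,1]>130)&(h[...,2]>90)).astype(np.uint8)
    k,l,s,c=cv2.connectedComponentsWithStats(m)
    for i in range(1,k):
        if abs(c[i]-[x,y]).max()<40:print(n,s[i],c[i])
    i=max(range(1,k),key=lambda i:s[i,4]*(abs(c[i]-[x,y]).max()<40));R.append(ray(n,c[i]))
    g=((h[...,1]<40)&(h[...,2]>95)&(h[...,2]<185)).astype(np.uint8)
    cs,_=cv2.findContours(g,0,1)
    for q in cs:
        if cv2.contourArea(q)>1500:
            e=cv2.fitEllipse(q);print('grey',e,onz(n,e[0],.145)[0])
    out.append(cv2.resize(im[y-45:y+45,x-60:x+60],(780,585),interpolation=cv2.INTER_CUBIC)[:290 if 0 else 585])
print(tri(R))
cv2.imwrite('pics/cr.png',np.hstack([cv2.resize(o,(400,300)) for o in out]))
E
```

```text
scene [216 195  23  22 325] [228.78769231 205.11692308]
scene [239 219   3   4   8] [240.25 220.5 ]
grey ((294.08148193359375, 199.99961853027344), (97.21561431884766, 183.1659698486328), 53.85066223144531) [ 0.63440213 -0.00145684  0.145     ]
grey ((31.570226669311523, 34.868587493896484), (29.88130760192871, 73.12572479248047), 73.78307342529297) [-0.10112181 -0.49222481  0.145     ]
grey ((529.0673217773438, 65.97441101074219), (128.29010009765625, 148.56869506835938), 78.70677185058594) [0.47860718 0.67305    0.145     ]
side [320 235  33  25 499] [332.67334669 247.22845691]
grey ((331.80426025390625, 286.474609375), (71.46427154541016, 192.79318237304688), 80.08643341064453) [ 0.55536038 -0.2509876   0.145     ]
grey ((312.7431640625, 176.94659423828125), (58.203277587890625, 108.22310638427734), 89.95414733886719) [0.56920449 0.03844256 0.145     ]
grey ((534.85546875, 58.411739349365234), (145.5830078125, 316.9374084472656), 103.7161865234375) [1.260331   0.47522207 0.145     ]
grey ((222.8009033203125, 58.19415283203125), (115.64644622802734, 143.98033142089844), 102.78065490722656) [0.40259365 0.63147797 0.145     ]
grey ((97.59546661376953, 54.62467956542969), (29.892641067504883, 141.26609802246094), 166.1759796142578) [0.05412841 0.7071436  0.145     ]
(array([ 0.5788013 , -0.12850169,  0.1093667 ]), [np.float64(0.0012526035142500537), np.float64(0.0012526035142500693)])
```

View pics/cr.png

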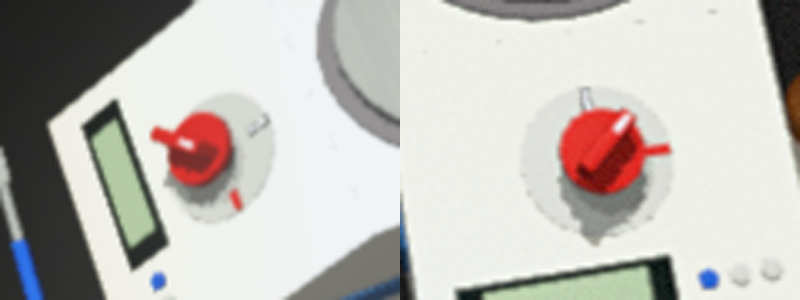

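The crops show the wing's white line pointing about 50° clockwise of the slot mark. The slot mark is at scene (247.7,198.2) and side (327.8,231.4), the red mark at scene (240.2,220.5) and side (349,247). I'll turn those into the plate frame.

Run:
```python
from h import *
S,e=tri([ray('scene',(247.7,198.2)),ray('side',(327.8,231.4))]);print(S,e)
Rm,e=tri([ray('scene',(240.25,220.5)),ray('side',(349.1,247))]);print(Rm,e)
pc=[onz('scene',(307,170),.145)[0],onz('side',(313,177.5),.145)[0]];print(pc)
P=np.array([.5788,-.1285,.1094]);p=np.mean(pc,0)
for d in ((p-P),):print('yaw pan',np.degrees(np.arctan2(d[1],d[0])))
# front/back corners of balance side edges: side-view right edge of top & front
d=S-Rm;print('dir S-R (yaw-ish, x+y dir in-plane)',d)
# fit yaw: S-R = r(x+y)
best=[]
for a in np.radians(np.arange(70,125,1.)):
    c,s=np.cos(32*np.pi/180),np.sin(32*np.pi/180)
    x=np.array([c*np.cos(a),c*np.sin(a),s]);y=np.array([-np.sin(a),np.cos(a),0])
    r=d@(x+y)/2;best.append((np.linalg.norm(d-r*(x+y)),np.degrees(a),r))
print(min(best))
```

```text
[ 0.57725854 -0.08658672  0.11018842] [np.float64(0.0012118652953883714), np.float64(0.0012118652953884692)]
[ 0.61253174 -0.11578176  0.0919481 ] [np.float64(0.0011635488654073976), np.float64(0.0011635488654074555)]
[array([0.5756495 , 0.04804072, 0.145     ]), array([0.56943393, 0.03653156, 0.145     ])]
yaw pan 92.09860688534307
dir S-R (yaw-ish, x+y dir in-plane) [-0.03527321  0.02919504  0.01824033]
(np.float64(0.0003513701847041862), np.float64(91.0), np.float64(0.03485064958833884))
```

```bash
cat >> h.py <<'E'
from scipy.spatial.transform import Rotation as Ro
YAW=92.;O=np.array([.5775,-.117,.0905])
def frame(yaw=None):
    a=np.radians(YAW if yaw is None else yaw);c,s=np.cos(np.radians(32)),np.sin(np.radians(32))
    x=np.array([c*np.cos(a),c*np.sin(a),s]);y=np.array([-np.sin(a),np.cos(a),0]);return x,y,np.cross(x,y)
def toolR(th,flip=1):
    x,y,n=frame();b=np.cos(th)*x-np.sin(th)*y   # bar dir = +-tool x
    z=-n;X=b*flip;return Ro.from_matrix(np.c_[X,np.cross(z,X),z])
def cur():
    o=ctrl.get_obs();q=o['eef_rot'];return np.array(o['eef_pos']),Ro.from_quat([q[1],q[2],q[3],q[0]]),o
def delta(pos,R,p0=None,R0=None):
    if p0 is None:p0,R0,_=cur()
    return np.round(R0.inv().apply(pos-p0)*100,2),np.round(np.degrees((R0.inv()*R).as_rotvec())/6,2)
E
python3 - <<'E'
from h import *
p,R,o=cur();print(p,np.round(R.as_matrix(),2).tolist())
c=ctrl.calibration('side')
x,y,n=frame()
# wing angle from the white line on bar top (side crop), at plane 47mm
q=onpl('side',[(272+.3*628,202+.3*122),(272+.3*612,202+.3*141)],O+.047*n,n)
for v in (q[0]-q[1],q[0]-O-.047*n):print('th',np.degrees(np.arctan2(-v@y,v@x)),np.linalg.norm(v))
for f in(1,-1):
  for th in (0,.75):print(f,th,delta(O+.17*n,toolR(th,f)))
E
```

```text
[0.24810258 0.51812262 0.21383727] [[-0.9, 0.43, -0.0], [0.43, 0.9, -0.0], [0.0, -0.0, -1.0]]
th 51.808948492178466 0.01467372981312362
th 95.81469762208192 0.23238625814452551
1 0 (array([-61.32, -51.03,  -2.02]), array([-2.92,  4.8 , 10.11]))
1 0.75 (array([-61.32, -51.03,  -2.02]), array([-1.05,  6.07, 17.04]))
-1 0 (array([-61.32, -51.03,  -2.02]), array([ -5.46,  -3.32, -19.01]))
-1 0.75 (array([-61.32, -51.03,  -2.02]), array([ -5.65,  -0.98, -12.1 ]))
```

send_rows:
  dr:
    - [0, 0.4, 1]
    - [-0.1, 0.8, 2]
    - [-0.2, 1.1, 3.2]
    - [-0.3, 1.5, 4.3]
    - [-0.3, 1.9, 5.3]
    - [-0.4, 2.3, 6.4]
    - [-0.5, 2.7, 7.5]
    - [-0.5, 3, 8.5]
  xyz:
    - [-3.5, -3, -1]
    - [-7.5, -6, -2]
    - [-11.5, -9.5, -3]
    - [-15.3, -12.7, -4]
    - [-19, -16, -4]
    - [-23, -19, -4]
    - [-27, -22, -4]
    - [-30.5, -25.5, -4]
  jaw: [60, 60, 60, 60, 60, 60, 60, 60]

```text
time_s: 1.1
eef_pos: [0.4138, 0.1551, 0.2545]
eef_rot: [-0.142, 0.617, 0.772, 0.058]
wrist_force: [0.8, 0.3, 0.6]
opening: 0.601
grasp_force: 0.0
```

Run:
```python
from h import *
p,R,o=cur();x,y,n=frame();print(o['time_s'],p,o['q'],o['opening'],delta(O+.17*n,toolR(.75)))
```

```text
1.1 [0.41376897 0.15508654 0.25450441] [-0.11317486 -0.08694908  1.83695348  0.25005989  1.57508849 -0.35758148] 0.6012610718352206 (array([-37.77,   7.93, -10.2 ]), array([-0.51,  3.05,  8.51]))
```

send_rows:
  dr:
    - [0, 0.4, 1.2]
    - [-0.1, 0.8, 2.4]
    - [-0.2, 1.2, 3.6]
    - [-0.3, 1.7, 4.8]
    - [-0.4, 2.1, 6]
    - [-0.4, 2.5, 7.2]
    - [-0.5, 3, 8.5]
    - [-0.5, 3, 8.5]
  xyz:
    - [-5.5, 1.1, -1.5]
    - [-11, 2.3, -3]
    - [-16.5, 3.4, -4.5]
    - [-22, 4.6, -6]
    - [-27, 5.7, -7.3]
    - [-32.5, 6.8, -8.8]
    - [-37.8, 7.9, -10.2]
    - [-37.8, 7.9, -10.2]
  jaw: [60, 60, 60, 60, 60, 60, 60, 60]

```text
time_s: 2.1
eef_pos: [0.5811, -0.209, 0.2321]
eef_rot: [-0.254, 0.875, 0.398, 0.103]
wrist_force: [0.4, 0.7, -0.5]
opening: 0.603
grasp_force: 0.0
```

Run:
```python
from h import *
x,y,n=frame()
c=ctrl.calibration('wrist');i=ctrl.camera('wrist');cv2.imwrite('pics/w1.png',i[:,:,::-1])
np.savez('w1.npz',K=c["camera_matrix"],D=c["D"],T=c["world_from_camera"])
p,R,o=cur();print(o['time_s'],p,o['q'],delta(O+.17*n,toolR(.75)))
```

```text
2.15 [ 0.58095205 -0.20671099  0.23306978] [-0.74590906  0.48471952  1.27991933  0.38919399  1.7759346  -0.03119696] (array([ 0.02, -0.06, -0.15]), array([-0.01,  0.05,  0.01]))
```

View pics/w1.png

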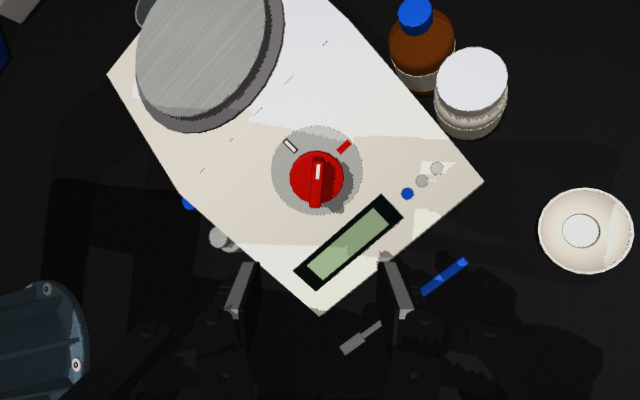

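The wrist view shows the plate at (317,170), slot mark (290,146), red mark (344,147) and the wing bar from (318,157) to (315,207). Refining from it.

Run:
```python
from h import *
z=np.load('w1.npz');c=dict(camera_matrix=z['K'],D=z['D'],world_from_camera=z['T'])
im=cv2.imread('pics/w1.png');h=cv2.cvtColor(im,cv2.COLOR_BGR2HSV)
m=(((h[...,0]<6)|(h[...,0]>174))&(h[...,1]>130)&(h[...,2]>90)).astype(np.uint8)
k,l,s,ce=cv2.connectedComponentsWithStats(m[100:230,260:380])
for i in range(1,k):
    if s[i,4]>15:print(s[i],ce[i]+[260,100])
red=[ce[i]+[260,100] for i in range(1,k) if 15<s[i,4]<200][0]
w=((h[...,1]<40)&(h[...,2]>215)).astype(np.uint8)
k,l,s,ce=cv2.connectedComponentsWithStats(w[138:156,281:300]);i=1+s[1:,4].argmax();slot=ce[i]+[281,138];print('slot',slot,s[i])
k,l,s,ce=cv2.connectedComponentsWithStats(((h[...,1]<110)&(h[...,2]>140)).astype(np.uint8)[158:190,308:328]);
i=1+s[1:,4].argmax();ys,xs=np.where(l==i);v=cv2.fitLine(np.c_[xs,ys].astype(np.float32),2,0,.01,.01).ravel();cc=ce[i]+[308,158];print('line',cc,v[:2],s[i])
x,y,n=frame()
S,Rm=onpl(None,[slot,red],O,n,c);print(S,Rm)
d=S-Rm
r=np.sqrt(d@d/2);ang=np.degrees(np.arctan2(d@y,d@x))-45;print('r',r,'yaw err',ang)
ctr=Rm+ (r*(d/np.linalg.norm(d))*np.cos(np.pi/4)); mid=(S+Rm)/2
u=d/np.linalg.norm(d);C=mid+np.cross(n,u)*r/np.sqrt(2);print('C',C,'err in plate axes',(C-O)@x,(C-O)@y)
q=onpl(None,[cc-6*v[:2]*np.sign(v[1]),cc+6*v[:2]*np.sign(v[1])],C+.047*n,n,c);t=q[0]-q[1]
print('th',np.degrees(np.arctan2(-t@y,t@x)),'line centre rel',(q.mean(0)-C)@x,(q.mean(0)-C)@y)
g=((l*0)==0)
# plate ellipse
pm=((h[...,1]<40)&(h[...,2]>120)&(h[...,2]<190)).astype(np.uint8)[115:225,262:372]
q,_=cv2.findContours(pm|m[115:225,262:372],0,1);q=max(q,key=cv2.contourArea);e=cv2.fitEllipse(cv2.convexHull(q));print('plate',e)
E0=onpl(None,[np.array(e[0])+[262,115]],O,n,c)[0];print((E0-O)@x,(E0-O)@y)
```

```text
[77 40 15 15 97] [343.58762887 146.48453608]
[  30   51   54   57 2201] [316.         177.67923671]
slot [289.66666667 145.66666667] [ 4  3 10 10 27]
line [317.47169811 170.9245283 ] [ 0.07233598 -0.9973803 ] [ 8  6  4 15 53]
[ 0.57636082 -0.08765453  0.10885076] [ 0.61286357 -0.1154235   0.09071331]
r 0.03487501456552441 yaw err 1.0552757579711027
C [ 0.57803472 -0.11718478  0.09037295] err in plate axes -0.00023975722053443346 -0.0005279454072426737
th 47.1617075424704 line centre rel 0.008607164209849081 -0.009830173801821714
plate ((55.28373718261719, 56.85121154785156), (88.019775390625, 95.21163940429688), 111.16368103027344)
-0.0006013278759347667 -0.0014828443377341868
```

```bash
sed -i 's/^YAW=.*/YAW=93.;O=np.array([.578,-.117,.0904])/' h.py
python3 - <<'E'
from h import *
p,R,o=cur();x,y,n=frame();print(p,delta(O+.070*n,toolR(.855)),delta(O+.0455*n,toolR(.855)))
E
```

```text
[ 0.58095205 -0.20671099  0.23306978] (array([0.15, 0.04, 9.86]), array([ 0.05, -0.01,  0.87])) (array([ 0.14,  0.02, 12.31]), array([ 0.05, -0.01,  0.87]))
```

send_rows:
  dr:
    - [0, 0, 0.4]
    - [0, 0, 0.9]
    - [0, 0, 0.9]
    - [0, 0, 0.9]
    - [0, 0, 0.9]
    - [0, 0, 0.9]
    - [0, 0, 0.9]
    - [0, 0, 0.9]
  xyz:
    - [0.1, 0, 3]
    - [0.15, 0, 6]
    - [0.15, 0, 9]
    - [0.15, 0, 11]
    - [0.15, 0, 12]
    - [0.15, 0, 12.3]
    - [0.15, 0, 12.3]
    - [0.15, 0, 12.3]
  jaw: [60, 60, 50, 40, 40, 40, 40, 40]

```text
time_s: 3.15
eef_pos: [0.5801, -0.1402, 0.1318]
eef_rot: [-0.257, 0.892, 0.36, 0.092]
wrist_force: [0.1, -0.4, -0.2]
opening: 0.403
grasp_force: 0.0
```

Run:
```python
from h import *
i=ctrl.camera('wrist');cv2.imwrite('pics/w2.png',i[:,:,::-1])
p,R,o=cur();x,y,n=frame();print(o['time_s'],o['wrist_force'],o['opening'],delta(O+.0455*n,toolR(.855)),(p-O)@n)
```

```text
3.2 [ 0.61566794  0.39990846 -0.2801793 ] 0.40176414886931094 (array([-0.21,  0.11,  0.19]), array([ 0.08, -0.01,  0.01])) 0.047349054733810916
```

View pics/w2.png

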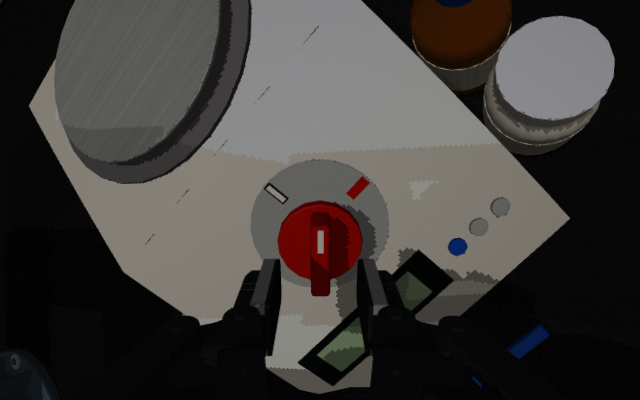

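The fingers straddle the bar at (320,255) and line up with it. I'll centre by about 2 mm, then close.

send_rows:
  dr:
    - [0, 0, 0]
    - [0, 0, 0]
    - [0, 0, 0]
    - [0, 0, 0]
    - [0, 0, 0]
    - [0, 0, 0]
    - [0, 0, 0]
    - [0, 0, 0]
  xyz:
    - [-0.15, 0.1, 0.15]
    - [-0.15, 0.1, 0.15]
    - [-0.15, 0.1, 0.15]
    - [-0.15, 0.1, 0.15]
    - [-0.15, 0.1, 0.15]
    - [-0.15, 0.1, 0.15]
    - [-0.15, 0.1, 0.15]
    - [-0.15, 0.1, 0.15]
  jaw: [40, 20, 5, 5, 5, 5, 5, 5]

```text
time_s: 4.2
eef_pos: [0.5793, -0.1401, 0.1289]
eef_rot: [-0.257, 0.892, 0.36, 0.091]
wrist_force: [-0.1, 0.0, -0.6]
opening: 0.05
grasp_force: 0.0
```

Run:
```python
from h import *
p,R,o=cur();x,y,n=frame();print(o['time_s'],o['wrist_force'],o['torque'],o['opening'],o['grasp_force'],delta(O+.0455*n,toolR(.855)),delta(O+.0455*n,toolR(0)),(p-O)@n,o['q'])
```

```text
4.2 [-0.14106293  0.00534075 -0.55735395] [-0.26329562  0.03107778  0.01208401] 0.05032727936902645 0.0 (array([-0.06,  0.06, -0.06]), array([ 0.07, -0.  ,  0.01])) (array([-0.06,  0.06, -0.06]), array([ 0.07,  0.03, -8.16])) 0.04492563764049264 [-0.67198071  0.51585413  1.45743587  0.40831626  1.55423883  0.04364159]
```

Run:
```python
from h import *
i=ctrl.camera('wrist');j=ctrl.camera('side')
a=cv2.resize(i[150:350,220:420],(400,400));b=cv2.resize(j[200:300,280:380],(400,400))
cv2.imwrite('pics/w3.png',np.hstack([a,b])[:,:,::-1])
```

```text
(no output)
```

View pics/w3.png

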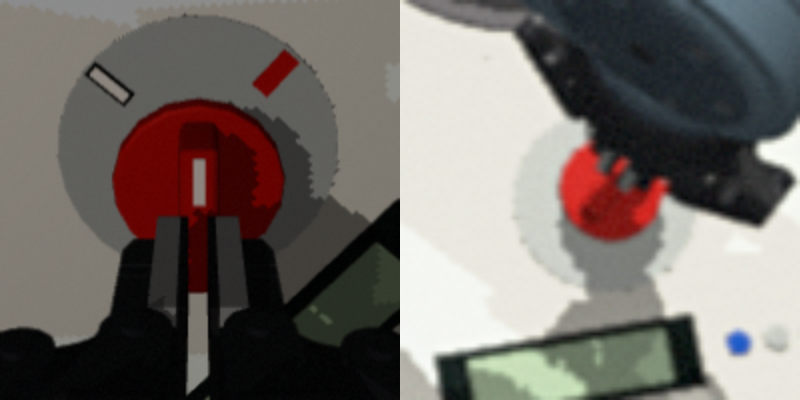

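```bash
cat >> h.py <<'E'
def proj(n,P):
    c=ctrl.calibration(n);T=np.linalg.inv(np.array(c["world_from_camera"]));q=np.atleast_2d(P)@T[:3,:3].T+T[:3,3]
    q=q*[1,-1,-1];return cv2.projectPoints(q,np.zeros(3),np.zeros(3),np.array(c["camera_matrix"]),np.array(c["D"]))[0].reshape(-1,2)
E
python3 - <<'E'
from h import *
p,R,o=cur();x,y,n=frame();th=.855;b=np.cos(th)*x-np.sin(th)*y
w=[('bar+top',O+.047*n+.02*b),('bar-top',O+.047*n-.02*b),('bar+foot',O+.025*n+.02*b),('bar-foot',O+.025*n-.02*b),('head',O+.025*n),('tcp',p),('tip',p+R.apply([0,0,.019])),('tip+x',p+R.apply([.011,0,.019])),('tip-x',p+R.apply([-.011,0,.019])),('tip+x back 13',p+R.apply([.011,0,.006])),('slot',O+.035*x),('red',O-.035*y)]
for k,v in w:print(k,((proj('wrist',v)[0]-[220,150])*2).round(),((proj('side',v)[0]-[280,200])*4).round()+[400,0])
print(p,o['opening'])
E
```

```text
bar+top [198. 152.] [643. 141.]
bar-top [198. 297.] [588. 208.]
bar+foot [197. 120.] [636. 154.]
bar-foot [197. 253.] [582. 220.]
head [197. 189.] [609. 186.]
tcp [196. 222.] [615. 174.]
tip [196. 189.] [609. 184.]
tip+x [196. 151.] [624. 166.]
tip-x [196. 225.] [594. 203.]
tip+x back 13 [196. 171.] [628. 159.]
slot [108.  82.] [588. 127.]
red [275.  71.] [675. 188.]
[ 0.57928432 -0.14009452  0.12891105] 0.052840972357441084
```

Run:
```python
from h import *
j=ctrl.camera('scene');cv2.imwrite('pics/s4raw.png',j[:,:,::-1])
p,R,o=cur();x,y,n=frame()
a=cv2.resize(j[160:250,180:300],(800,600),interpolation=cv2.INTER_CUBIC)[:,:,::-1].copy()
for P,c in((p,(0,255,0)),(p+R.apply([0,0,.019]),(255,0,0)),(O+.047*n,(255,255,0)),(p-R.apply([0,0,.054]),(255,0,255))):
    u=(proj('scene',P)[0]-[180,160])*800/120;cv2.circle(a,tuple(int(t) for t in u),5,c,2)
cv2.imwrite('pics/s4.png',a)
for X in(.011,-.011):
  for Y in (.0021,.0121):
    for Z in(.019,.0,-.015):print(X,Y,Z,((proj('wrist',p+R.apply([X,Y,Z]))[0]-[220,150])*2).round())
```

```text
0.011 0.0021 0.019 [204. 151.]
0.011 0.0021 0.0 [204. 181.]
0.011 0.0021 -0.015 [205. 210.]
0.011 0.0121 0.019 [241. 151.]
0.011 0.0121 0.0 [246. 181.]
0.011 0.0121 -0.015 [250. 210.]
-0.011 0.0021 0.019 [203. 225.]
-0.011 0.0021 0.0 [204. 260.]
-0.011 0.0021 -0.015 [204. 294.]
-0.011 0.0121 0.019 [239. 225.]
-0.011 0.0121 0.0 [243. 260.]
-0.011 0.0121 -0.015 [247. 294.]
```

View pics/s4.png

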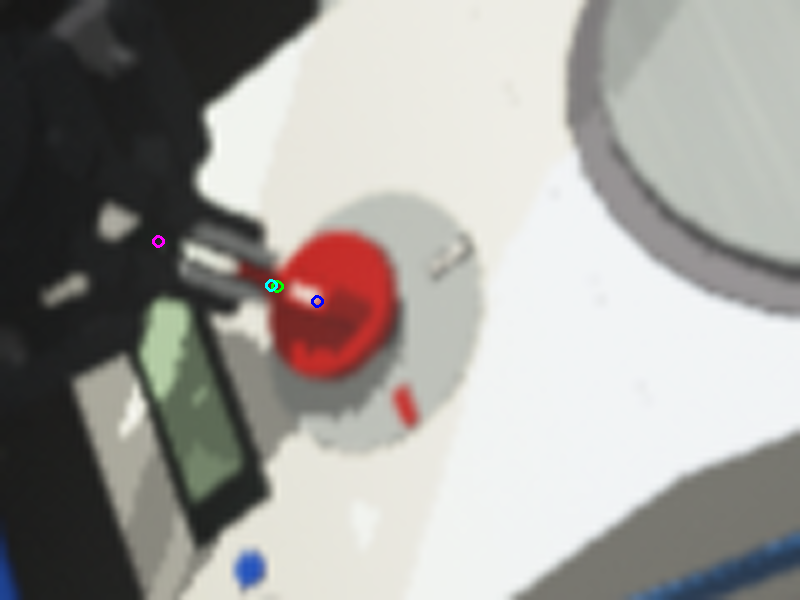

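The fingertips appear at about (268,280), near the TCP marker and level with the bar top. Closing to 5 % gave no grip force. I'll try full closure and check whether anything is held.

send_rows:
  dr:
    - [0, 0, 0]
    - [0, 0, 0]
    - [0, 0, 0]
    - [0, 0, 0]
    - [0, 0, 0]
    - [0, 0, 0]
    - [0, 0, 0]
    - [0, 0, 0]
  xyz:
    - [0, 0, 0]
    - [0, 0, 0]
    - [0, 0, 0]
    - [0, 0, 0]
    - [0, 0, 0]
    - [0, 0, 0]
    - [0, 0, 0]
    - [0, 0, 0]
  jaw: [0, 0, 0, 0, 0, 0, 0, 0]

```text
time_s: 5.35
eef_pos: [0.5793, -0.1401, 0.1289]
eef_rot: [-0.257, 0.892, 0.36, 0.091]
wrist_force: [0.2, -0.4, -0.2]
opening: 0.002
grasp_force: 0.0
```

Shut with no contact, so the tips are above the bar. I'll open, go 15 mm deeper and pinch again.

send_rows:
  dr:
    - [0, 0, 0]
    - [0, 0, 0]
    - [0, 0, 0]
    - [0, 0, 0]
    - [0, 0, 0]
    - [0, 0, 0]
    - [0, 0, 0]
    - [0, 0, 0]
  xyz:
    - [0, 0.05, 0]
    - [0, 0.05, 0]
    - [0, 0.05, 0]
    - [0, 0.05, 0.5]
    - [0, 0.05, 1]
    - [0, 0.05, 1.5]
    - [0, 0.05, 1.5]
    - [0, 0.05, 1.5]
  jaw: [35, 35, 35, 35, 35, 35, 35, 35]

```text
time_s: 6.35
eef_pos: [0.5793, -0.1325, 0.116]
eef_rot: [-0.257, 0.892, 0.36, 0.091]
wrist_force: [0.7, -0.5, -0.1]
opening: 0.352
grasp_force: 0.0
```

send_rows:
  dr:
    - [0, 0, 0]
    - [0, 0, 0]
    - [0, 0, 0]
    - [0, 0, 0]
    - [0, 0, 0]
    - [0, 0, 0]
    - [0, 0, 0]
    - [0, 0, 0]
  xyz:
    - [0, 0, 0]
    - [0, 0, 0]
    - [0, 0, 0]
    - [0, 0, 0]
    - [0, 0, 0]
    - [0, 0, 0]
    - [0, 0, 0]
    - [0, 0, 0]
  jaw: [25, 15, 0, 0, 0, 0, 0, 0]

```text
time_s: 7.35
eef_pos: [0.5794, -0.1326, 0.1161]
eef_rot: [-0.257, 0.892, 0.36, 0.092]
wrist_force: [0.1, -1.3, 3.5]
opening: 0.002
grasp_force: 1.7
```

Run:
```python
from h import *
p,R,o=cur();x,y,n=frame();print(o['time_s'],o['wrist_force'],o['torque'],o['opening'],o['grasp_force'],(p-O)@n,delta(O+.03*n,toolR(.855)))
```

```text
7.35 [ 0.14539927 -1.31257264  3.52056922] [-0.02009338  0.05209225  0.05495254] 0.001780447928073253 1.7140704303164966 0.030100501350775508 (array([-0.07, -0.01,  0.01]), array([ 0.07, -0.01,  0.01]))
```

Run:
```python
from h import *
i=ctrl.camera('wrist');j=ctrl.camera('scene')
a=cv2.resize(i[170:320,245:395],(400,400));b=cv2.resize(j[170:240,195:265],(400,400),interpolation=cv2.INTER_CUBIC)
cv2.imwrite('pics/w5.png',np.clip(np.hstack([a,b])[:,:,::-1]*1.5,0,255))
```

```text
[ WARN:0@1.156] global loadsave.cpp:1063 imwrite_ Unsupported depth image for selected encoder is fallbacked to CV_8U.
```

View pics/w5.png

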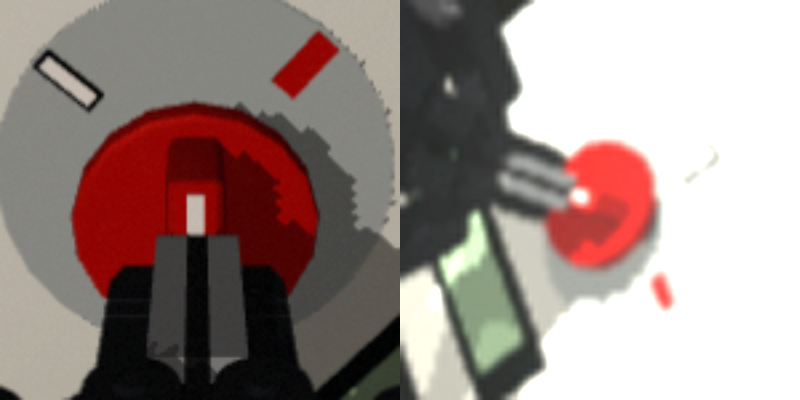

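The fingers are above the bar and pressing on its top, so the real tips sit about 16 mm behind the TCP. I'll open, go 18 mm deeper and pinch.

send_rows:
  dr:
    - [0, 0, 0]
    - [0, 0, 0]
    - [0, 0, 0]
    - [0, 0, 0]
    - [0, 0, 0]
    - [0, 0, 0]
    - [0, 0, 0]
    - [0, 0, 0]
  xyz:
    - [0, 0, 0]
    - [0, 0, 0]
    - [-0.05, 0, 0]
    - [-0.05, 0, 0.5]
    - [-0.05, 0, 1]
    - [-0.05, 0, 1.5]
    - [-0.05, 0, 1.8]
    - [-0.05, 0, 1.8]
  jaw: [35, 35, 35, 35, 35, 35, 35, 35]

```text
time_s: 8.45
eef_pos: [0.5784, -0.1231, 0.1002]
eef_rot: [-0.258, 0.892, 0.36, 0.091]
wrist_force: [0.2, 0.3, -1.0]
opening: 0.35
grasp_force: 0.0
```

send_rows:
  dr:
    - [0, 0, 0]
    - [0, 0, 0]
    - [0, 0, 0]
    - [0, 0, 0]
    - [0, 0, 0]
    - [0, 0, 0]
    - [0, 0, 0]
    - [0, 0, 0]
  xyz:
    - [0, 0, 0]
    - [0, 0, 0]
    - [0, 0, 0]
    - [0, 0, 0]
    - [0, 0, 0]
    - [0, 0, 0]
    - [0, 0, 0]
    - [0, 0, 0]
  jaw: [25, 15, 5, 5, 5, 5, 5, 5]

```text
time_s: 9.45
eef_pos: [0.5785, -0.1233, 0.1005]
eef_rot: [-0.258, 0.892, 0.36, 0.091]
wrist_force: [-2.0, 0.1, 4.4]
opening: 0.094
grasp_force: 60.4
```

Run:
```python
from h import *
p,R,o=cur();x,y,n=frame();print(o['time_s'],o['wrist_force'],o['torque'],o['opening'],o['grasp_force'],(p-O)@n,delta(O+.012*n,toolR(.855)),delta(O+.012*n,toolR(0)),o['q'])
```

```text
9.45 [-1.97319695  0.08448864  4.38767023] [0.31016449 0.38196131 0.26328187] 0.09428661079133184 60.38885235786438 0.01191117203355327 (array([-0.01, -0.01, -0.01]), array([ 0.07, -0.01,  0.01])) (array([-0.01, -0.01, -0.01]), array([ 0.07,  0.02, -8.16])) [-0.65241749  0.53605101  1.4928234   0.4168331   1.49653605  0.03756491]
```

send_rows:
  dr:
    - [0, 0, -1.2]
    - [0, 0, -2.4]
    - [0, 0, -3.6]
    - [0, 0, -4.8]
    - [0, 0, -6]
    - [0, 0, -7.2]
    - [0, 0, -8.2]
    - [0, 0, -8.2]
  xyz:
    - [0, 0, -0.1]
    - [0, 0, -0.1]
    - [0, 0, -0.1]
    - [0, 0, -0.1]
    - [0, 0, -0.1]
    - [0, 0, -0.1]
    - [0, 0, -0.1]
    - [0, 0, -0.1]
  jaw: [5, 5, 5, 5, 5, 5, 5, 5]

```text
time_s: 10.45
eef_pos: [0.5779, -0.1232, 0.1011]
eef_rot: [-0.197, 0.661, 0.698, 0.19]
wrist_force: [-4.4, 2.9, 4.4]
opening: 0.097
grasp_force: 60.2
```

Run:
```python
from h import *
p,R,o=cur();x,y,n=frame();print(o['time_s'],o['wrist_force'],o['torque'],o['opening'],o['grasp_force'],(p-O)@n,delta(O+.012*n,toolR(0)),o['q'])
i=ctrl.camera('wrist')
a=cv2.resize(i[120:345,180:480],(800,600));cv2.imwrite('pics/w6.png',a[:,:,::-1])
```

```text
10.45 [-4.41322237  2.94723945  4.40147858] [0.55723567 0.71489916 0.44545351] 0.09727335480527056 60.219959020614624 0.012373149612044282 (array([-0.04,  0.04,  0.04]), array([0.04, 0.04, 0.03])) [-0.65284279  0.53564579  1.49255399  0.41640806  1.49907005 -0.82004379]
```

View pics/w6.png

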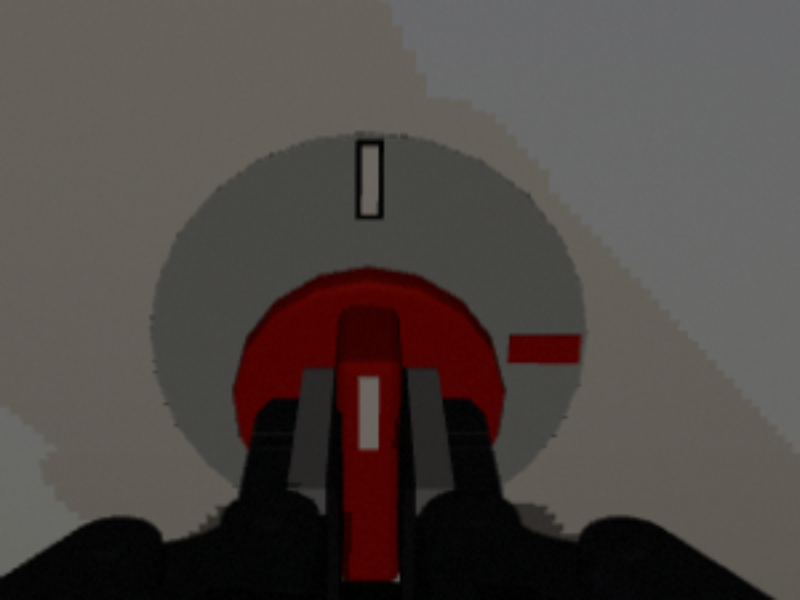

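The bar points exactly at the white slot mark and is firmly held. Now pressing.

send_rows:
  dr:
    - [0, 0, 0]
    - [0, 0, 0]
    - [0, 0, 0]
    - [0, 0, 0]
    - [0, 0, 0]
    - [0, 0, 0]
    - [0, 0, 0]
    - [0, 0, 0]
  xyz:
    - [0, 0, 0.3]
    - [0, 0, 0.6]
    - [0, 0, 0.9]
    - [0, 0, 1.2]
    - [0, 0, 1.5]
    - [0, 0, 1.6]
    - [0, 0, 1.6]
    - [0, 0, 1.6]
  jaw: [5, 5, 5, 5, 5, 5, 5, 5]

```text
time_s: 11.5
eef_pos: [0.5777, -0.1158, 0.0891]
eef_rot: [-0.197, 0.662, 0.698, 0.19]
wrist_force: [-7.6, -1.0, 12.9]
opening: 0.105
grasp_force: 61.6
```

Run:
```python
from h import *
p,R,o=cur();x,y,n=frame();print(o['time_s'],np.array(o['wrist_force'])@n,o['torque'],o['opening'],o['grasp_force'],(p-O)@n,delta(O-.003*n,toolR(0)))
```

```text
11.5 11.232755827789054 [1.000048   1.38466871 0.80264238] 0.10454298515358335 61.647387742996216 -0.001718951982433556 (array([-0.03,  0.02,  0.13]), array([0.04, 0.05, 0.02]))
```

send_rows:
  dr:
    - [0, 0, 0]
    - [0, 0, 0]
    - [0, 0, 0]
    - [0, 0, 0]
    - [0, 0, 0]
    - [0, 0, 0]
    - [0, 0, 0]
    - [0, 0, 0]
  xyz:
    - [0, 0, 0.1]
    - [0, 0, 0.2]
    - [0, 0, 0.3]
    - [0, 0, 0.4]
    - [0, 0, 0.4]
    - [0, 0, 0.4]
    - [0, 0, 0.4]
    - [0, 0, 0.4]
  jaw: [5, 5, 5, 5, 5, 5, 5, 5]

```text
time_s: 12.5
eef_pos: [0.578, -0.1158, 0.0888]
eef_rot: [-0.195, 0.662, 0.699, 0.19]
wrist_force: [-15.3, -7.5, 30.6]
opening: 0.1
grasp_force: 64.3
```

Run:
```python
from h import *
p,R,o=cur();x,y,n=frame();print(o['time_s'],np.array(o['wrist_force'])@n,o['torque'],o['opening'],o['grasp_force'],(p-O)@n,delta(O-.003*n,toolR(0)),delta(O-.003*n,toolR(1.5)))
```

```text
12.5 29.47366228038821 [1.57682215 2.65255676 1.45652073] 0.09979047744168013 64.336958527565 -0.0019535804489652403 (array([-0.01, -0.01,  0.1 ]), array([0.05, 0.07, 0.03])) (array([-0.01, -0.01,  0.1 ]), array([9.000e-02, 1.000e-02, 1.436e+01]))
```

At the stop: about 29 N with almost no further travel. Now turning clockwise while holding it down.

send_rows:
  dr:
    - [0, 0, 1]
    - [0, 0, 2]
    - [0, 0, 3.2]
    - [0, 0, 4.4]
    - [0, 0, 5.6]
    - [0, 0, 6.8]
    - [0, 0, 8]
    - [0, 0, 9]
  xyz:
    - [0, 0, -0.1]
    - [0, 0, -0.15]
    - [0, 0, -0.15]
    - [0, 0, -0.15]
    - [0, 0, -0.15]
    - [0, 0, -0.15]
    - [0, 0, -0.15]
    - [0, 0, -0.15]
  jaw: [5, 5, 5, 5, 5, 5, 5, 5]

```text
time_s: 13.5
eef_pos: [0.5785, -0.1162, 0.0887]
eef_rot: [-0.26, 0.907, 0.32, 0.08]
wrist_force: [-10.6, -5.6, 21.7]
opening: 0.1
grasp_force: 63.1
```

send_rows:
  dr:
    - [0, 0, 1]
    - [0, 0, 2]
    - [0, 0, 3]
    - [0, 0, 4]
    - [0, 0, 5]
    - [0, 0, 5.3]
    - [0, 0, 5.3]
    - [0, 0, 5.3]
  xyz:
    - [0, 0, 0]
    - [0, 0, 0]
    - [0, 0, 0]
    - [0, 0, 0]
    - [0, 0, 0]
    - [0, 0, 0]
    - [0, 0, 0]
    - [0, 0, 0]
  jaw: [5, 5, 5, 5, 5, 5, 5, 5]

```text
time_s: 14.5
eef_pos: [0.5786, -0.1166, 0.0885]
eef_rot: [-0.272, 0.96, 0.061, 0.006]
wrist_force: [-9.5, -7.4, 20.0]
opening: 0.097
grasp_force: 62.9
```

Run:
```python
from h import *
p,R,o=cur();x,y,n=frame();print(o['time_s'],np.array(o['wrist_force'])@n,o['torque'],o['opening'],o['grasp_force'],(p-O)@n,delta(O-.003*n,toolR(1.5)),o['q'])
```

```text
14.5 20.60907845858037 [0.81692409 1.70169367 1.00812649] 0.09731616294677789 62.861952781677246 -0.001825335047868768 (array([-0.06, -0.07,  0.12]), array([ 0.08, -0.06,  0.05])) [-0.64354002  0.54463175  1.50703749  0.42014656  1.46930597  0.67611219]
```

send_rows:
  dr:
    - [0, 0, 0]
    - [0, 0, 0]
    - [0, 0, 0]
    - [0, 0, 0]
    - [0, 0, 0]
    - [0, 0, 0]
    - [0, 0, 0]
    - [0, 0, 0]
  xyz:
    - [0, 0, -0.2]
    - [0, 0, -0.4]
    - [0, 0, -0.4]
    - [0, 0, -0.4]
    - [0, 0, -0.4]
    - [0, 0, -0.4]
    - [0, 0, -0.4]
    - [0, 0, -0.4]
  jaw: [5, 5, 5, 20, 40, 40, 40, 40]

```text
time_s: 15.5
eef_pos: [0.5783, -0.1162, 0.0888]
eef_rot: [-0.273, 0.96, 0.062, 0.006]
wrist_force: [0.5, -0.0, 0.9]
opening: 0.402
grasp_force: 0.0
```

send_rows:
  dr:
    - [0, 0, 0]
    - [0, 0, 0]
    - [0, 0, 0]
    - [0, 0, 0]
    - [0, 0, 0]
    - [0, 0, 0]
    - [0, 0, 0]
    - [0, 0, 0]
  xyz:
    - [0, 0, -1]
    - [0, 0, -3]
    - [0, 0, -5]
    - [0, 0, -8]
    - [0, 0, -11]
    - [0, 0, -14]
    - [0, 0, -15]
    - [0, 0, -15]
  jaw: [40, 40, 40, 40, 40, 40, 40, 40]

```text
time_s: 16.5
eef_pos: [0.5818, -0.1958, 0.2173]
eef_rot: [-0.272, 0.96, 0.062, 0.007]
wrist_force: [-0.1, 0.4, 0.0]
opening: 0.402
grasp_force: 0.0
```

Run:
```python
from h import *
i=ctrl.camera('wrist');cv2.imwrite('pics/w7.png',i[:,:,::-1])
p,R,o=cur();x,y,n=frame();print(o['time_s'],o['wrist_force'],(p-O)@n)
for h in(.025,.014,.011):
  th=1.5;b=np.cos(th)*x-np.sin(th)*y;print(h,proj('wrist',[O+(h+.022)*n+.02*b,O+(h+.022)*n-.02*b,O-.035*y]).round(1).tolist())
```

```text
16.55 [-0.42033258  0.77608127 -0.36389732] 0.1481222033163822
0.025 [[319.5, 171.6], [319.1, 221.8], [322.1, 141.6]]
0.014 [[319.4, 168.2], [319.0, 216.7], [322.1, 141.6]]
0.011 [[319.3, 167.3], [319.0, 215.4], [322.1, 141.6]]
```

View pics/w7.png

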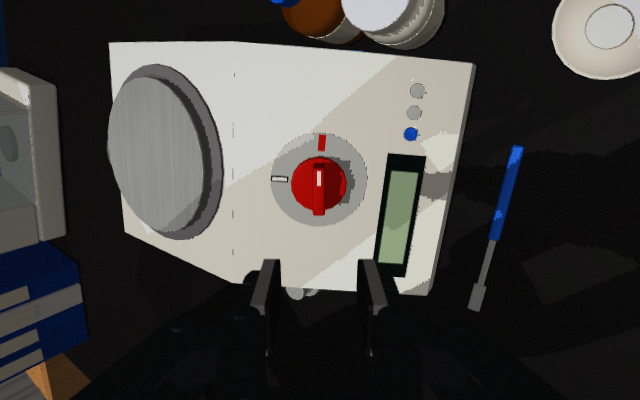

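The wing points at the red mark (321,142). Its lower end is at y≈215, matching the pressed-in prediction (215.4, against 221.8 if out). The robot is clear, so I'm handing in.

```bash
python3 -c "
from bench import ctrl
print(ctrl.hand_in())"
```

```text
the job is handed in; nothing more can be done
None
```

I set the transport lock and handed the job in at about 17 s of the 40 s. The plunger was pressed to its stop, and the last picture shows it staying down with the wing at the red mark; hand-in gave no verdict.

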